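# Put the doming tools away and wedge the block

## Task

Clear the mixed handful off the jeweller's bench: lay both steel punches flat inside the rectangular steel tray, and set the brass ring standing flat in the middle of the round wooden dish. Set the steel doming block square in the wooden cradle, pushed up against one of the cradle's two end stops, and press the wooden wedge, nose down, into the gap left at the other end until it is jammed tight. Let go of everything.

Things in the scene. Friction and masses are not known exactly. Their poses are not given: they have to be found in the camera images.
- punch_big_mid (a point): The larger of two steel doming punches, lying on the bench: a square shank 16 x 16 mm, 52 mm long, then a thin neck (10 mm thick, 12 mm long) and a 16 mm ball; 80 mm long in all, about 0.11 kg. The point is at mid-length, 8 mm above the underside (the shank reaches 12 mm beyond it towards the ball). x runs along the punch towards the ball, z up. Grip it across its 16 mm width.
- punch_small_mid (a point): The smaller steel doming punch, lying on the bench: a square shank 12 x 12 mm, 44 mm long, then a thin neck (8 mm thick, 12 mm long) and a 12 mm ball; 68 mm long in all, about 0.06 kg. The point is at mid-length, 6 mm above the underside (the shank reaches 10 mm beyond it towards the ball). x runs along the punch towards the ball, z up.
- ring_mid (a point): A plain brass ring (a finished napkin ring): outside diameter 46 mm, inside 37 mm, 28 mm high, 0.14 kg, standing on its flat end. The point is on its axis half-way up (14 mm); z is its axis.
- block_mid (a point): The steel doming block: 48 x 48 mm square, 38 mm high, about 0.64 kg, with a large round cup and three small ones in its top. The point is at its centre, 19 mm above its underside; x and y are normal to its sides, z up.
- wedge_head (a point): Pale wooden wedge, 0.06 kg, parked nose down in a dark stand with two cheeks 56 mm high under its head; lift straight up. Head 30 (x) x 46 (y) x 34 mm high; the point is its centre. Nose below: 48 mm long, 30 wide in y, its thickness in x tapering evenly on both sides from 30 to 6 mm at the tip, 65 mm below the point. Gripped across y the fingers clear the cradle stops.
- tray: The punch tray: a fixed, open rectangular dark steel tray, 140 mm (x) by 130 mm (y) outside, walls 5 mm thick, 18 mm high, inner floor 5 mm above the bench. Origin: centre of its underside. Room for both punches side by side.
- dish: The fixed round wooden dish for finished work: 140 mm across at the rim, 20 mm high, flat inner floor of about 100 mm diameter 6 mm above the bench. Origin: centre of its underside.
- cradle: Fixed wooden cradle: base 130 (x) by 90 (y), 8 mm thick, an end stop at each end in x: inner faces at x = -35 and +35 mm, 26 mm thick, tops 46 mm high; open along +y and -y. The block against one stop leaves a 22 mm gap; the wedge jams there with its head centre about 79 mm up. Friction is high: the wedge will not push the block along. Origin: centre of underside.

How it is judged:
By the outcome, as a careful person would: the job done as asked, in the order asked, and still so for the second after the job is handed in, with the robot touching nothing.
It also fails if it takes over 122 s, if anything falls off the work surface, if the arm or the gripper's body presses on something with over 40 N, if the wrist force passes 120 N, or if a joint passes its speed limit or range.

## Robot

A 7-joint arm with a two-finger parallel gripper is mounted at the origin on the work surface. World frame = base frame: x ahead of the robot, y to its left, z up, the work surface at z = 0. Lengths are in m, angles in rad, forces in N, time in s.
With the tool pointing down it reaches from about 0.425 to 0.925 m from the base axis. Payload 6.8 kg.
Tool frame: the origin (TCP) lies midway between the tips of the shut fingers; the grasp point (between the pads) lies 19 mm behind it; z points along the fingers, y is the line along which they close (so a half turn about z gives the same grasp; the last joint's range is limited). The gripper opens to 85 mm and grips with 20 to 120 N. Pads are 22 mm wide; open, the fingers measure 114 mm over their backs; the gripper's body (76 mm by 85 mm) begins 54 mm behind the grasp point. The pads swing forward as they close: fully open they stand 13 mm farther back than shut.
Start: joints at [1.042, 0.477, 0.022, 1.555, -0.011, 1.109, -0.083], TCP at [0.276, -0.616, 0.231] pointing down, gripper open.
Joint ranges: [-2.96, 2.96], [-0.34, 2.1], [-1.41, 1.46], [0.24, 2.44], [-1.37, 4.51], [0.17, 1.92], [-2.96, 2.96]. Speed limits (rad/s): [2.39, 2.39, 3.14, 3.14, 3.14, 3.14, 3.14].

## Interface

Orientations are given as a unit quaternion [w, x, y, z].
In Python, from station import * gives the robot as it stands. The module is installed in compiled form; this text tells all that it offers.
- The arm moves only by the shell command python3 -m jog 'ROWS' [OPENING] [FORCE]. ROWS is JSON, a list of rows, each an object of numbers: "x", "y", "z": the shift along the tool's x, y, z in m; "ax", "ay", "az": the turn, a rotation vector about the tool's x, y, z in rad. In form: [{"x": .., "y": .., "z": .., "ax": .., "ay": .., "az": ..}, ...]. A call has 1 to 12 rows; each row is the pose to reach, as a shift and turn from the pose commanded when the call began, along the tool's axes at that moment; what a row does not reach only later rows make up. A row lasts 1/10 s, in which the tool goes at most 50 mm and 8.59 degrees, less where a joint would pass 70% of its speed; a pose out of reach is approached as far as the arm can. A call with a gripper value outside its range is refused whole. OPENING is the opening, from 0 (shut) to 1 (fully open), set as the call begins (- or left out, the last holds). The fingers move at their own pace and stop on an object; FORCE is the grip in N (left out, the last holds). Time passes only in rows, so rows that repeat a pose let the fingers close. It gives the time, the measured TCP pose, the force, the opening and the grip force at its end, in the units of the state.
- get_obs(): the state, without advancing time (a new reading comes with each control period).
- read_camera(name): name is "side" or "top" or "wrist"; returns the picture (384x512x3 uint8, red, green, blue); there is no depth.
- camera_params(name): a dict with "K" (3x3 intrinsics, pixels), "origin" and "attitude" of the camera in the world. Camera axes: x right, y up, looking along -z (the intrinsics and any distortion apply to the point x, -y, -z); pixel columns grow to the right and rows downward; lengths in m; the calibration is good to about 2 mm. A picture is of the moment at which its call begins: read the wrist's pose just before it. camera_params takes no time and is no camera call; for the wrist camera it gives the pose at the moment of the call.
- hand_in(): hands the job in; it is judged then, once.
The state is a dict: "t": time; "q": joint angles; "joint_vel": joint speeds; "joint_torque": joint torques, N m; "eef_pos": TCP position; "tool_rot": TCP orientation; "contact_force": force on the tool from outside, world axes, zero at the start; "torque": the same for the moment, N m; "gripper_width": opening from 0.0 (shut) to 1.0 (fully open); "grasp_force": force on a finger pad.
Only numpy, scipy, OpenCV 4.12 (cv2) and the standard library are available. Lean on these libraries where they do the work, as an engineer would, in place of code of your own. Each camera call takes 0.05 s, during which the arm holds its last target. There are 200 camera calls.

## Working session

There is one attempt and no reset: what is moved stays moved. The work goes in short steps, Python scripts to look and compute and a shell command to move; the robot and the scene stay as the last step left them, time stands still between calls to the robot, and variables do not carry over. Pictures are saved under pics/ and viewed, at most 14 in all, crops included, and the job is handed in when it is done.

```bash
mkdir -p pics
cat > h.py <<'E'
import numpy as np, cv2
from station import *
from scipy.spatial.transform import Rotation as R
def rot(a):
    a=np.array(a,float)
    return a if a.shape==(3,3) else R.from_quat([a[1],a[2],a[3],a[0]]).as_matrix()
def ray(c,u,v):
    K=np.array(c["K"]); p=np.array([[[u,v]]],float)
    d=c.get("distortion",c.get("dist"))
    x,y=cv2.undistortPoints(p,K,None if d is None else np.array(d,float))[0,0]
    return np.array(c["origin"]),rot(c["attitude"])@np.array([x,-y,-1])
def at(c,u,v,z):
    o,d=ray(c,u,v); return o+d*(z-o[2])/d[2]
def px(c,P):
    q=rot(c["attitude"]).T@(np.array(P)-np.array(c["origin"])); K=np.array(c["K"])
    return (K@np.array([q[0]/-q[2],-q[1]/-q[2],1]))[:2]
def snap(n,f):
    c=camera_params(n); cv2.imwrite("pics/"+f,read_camera(n)[:,:,::-1]); 
    import pickle; pickle.dump(c,open("pics/"+f+".pkl","wb")); return c
def cam(f):
    import pickle; return pickle.load(open("pics/"+f+".pkl","rb"))
def tool():
    s=get_obs(); return np.array(s["eef_pos"]),rot(s["tool_rot"])
def go(P,yaw=None):
    """shift in tool axes to world P, and az to bring tool y to world angle yaw (mod pi)"""
    p,T=tool(); d=T.T@(np.array(P)-p)
    cur=np.arctan2(T[1,1],T[0,1]); az=0
    if yaw is not None:
        az=-(yaw-cur); az=(az+np.pi/2)%np.pi-np.pi/2
    print("shift",d.round(4),"az",round(az,3),"toolz",T[:,2].round(3),"yaw",round(cur,3),"q7",round(get_obs()["q"][6],2))
E
python3 - <<'E'
from h import *
print(get_obs())
for n in ("top","side"):
    c=snap(n,n+"0.png"); print(n,c)
print(camera_params("wrist"))
E
```

```text
{'t': 0.0, 'q': array([ 1.041933  ,  0.47781265,  0.0223523 ,  1.55643519, -0.01149669,
        1.10928969, -0.08306903]), 'joint_vel': array([-0.00062469,  0.0005478 ,  0.0003217 , -0.00015308,  0.00102403,
       -0.00044195, -0.00218372]), 'joint_torque': array([-5.12943006e-04, -5.96452010e+01,  1.60787769e+00, -2.81195533e+01,
        1.24394751e-02,  9.34407057e-03,  7.05484652e-06]), 'eef_pos': array([ 0.27545056, -0.61560361,  0.23032441]), 'tool_rot': array([-8.70394097e-04,  9.77946383e-01,  2.08854128e-01, -2.59469705e-04]), 'contact_force': array([0.46166724, 0.63644698, 0.18463548]), 'torque': array([ 0.02280138, -0.00767576, -0.02842308]), 'grasp_force': 0.0, 'gripper_width': 0.9992406599480654}
top {'K': array([[424.54134064,   0.        , 262.18470912],
       [  0.        , 424.54134064, 190.88002188],
       [  0.        ,   0.        ,   1.        ]]), 'origin': array([0.34412342, 0.01917841, 1.31478036]), 'attitude': array([-0.7003923 , -0.05713986,  0.05393174,  0.7094202 ])}
side {'K': array([[481.0472771 ,   0.        , 249.36202257],
       [  0.        , 481.0472771 , 189.34663562],
       [  0.        ,   0.        ,   1.        ]]), 'origin': array([0.30322896, 0.69579372, 0.87684084]), 'attitude': array([-0.13935459, -0.06047473,  0.35803499,  0.92126763])}
{'K': array([[298.08934436,   0.        , 257.90695824],
       [  0.        , 298.08934436, 187.44584719],
       [  0.        ,   0.        ,   1.        ]]), 'origin': array([ 0.34102599, -0.5868726 ,  0.37295687]), 'attitude': array([ 0.83077339, -0.11756815,  0.07717088, -0.53855173])}
```

View pics/top0.png

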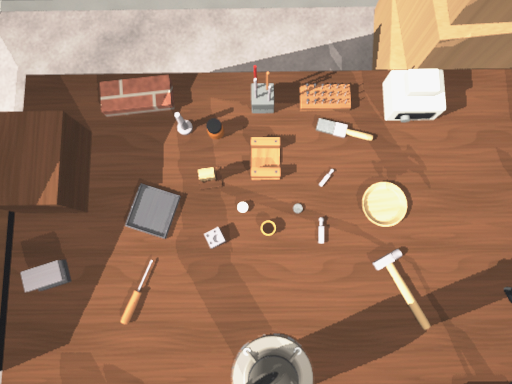

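View pics/side0.png

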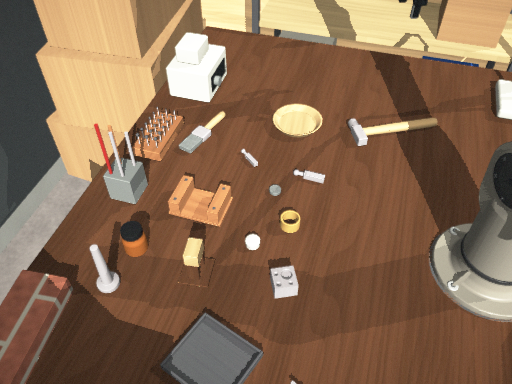

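The top view shows the tray (153,210), block (215,238), wedge stand (208,176), cradle (266,158), ring (268,228), small punch (326,178), big punch (321,231) and dish (385,204). I'll enlarge it to measure.

Run:
```python
import cv2,numpy as np
a=cv2.imread("pics/top0.png")
def f(x0,x1,y0,y1,s=5): return cv2.resize(a[y0:y1,x0:x1],None,fx=s,fy=s,interpolation=cv2.INTER_CUBIC)
# left: 195-355 x 130-250 at 5x = 800x600
cv2.imwrite("pics/topA.png",f(190,350,130,250))
cv2.imwrite("pics/topB.png",np.hstack([f(120,190,175,245,5),f(350,420,170,240,5)]))
```

```text
(no output)
```

View pics/topA.png

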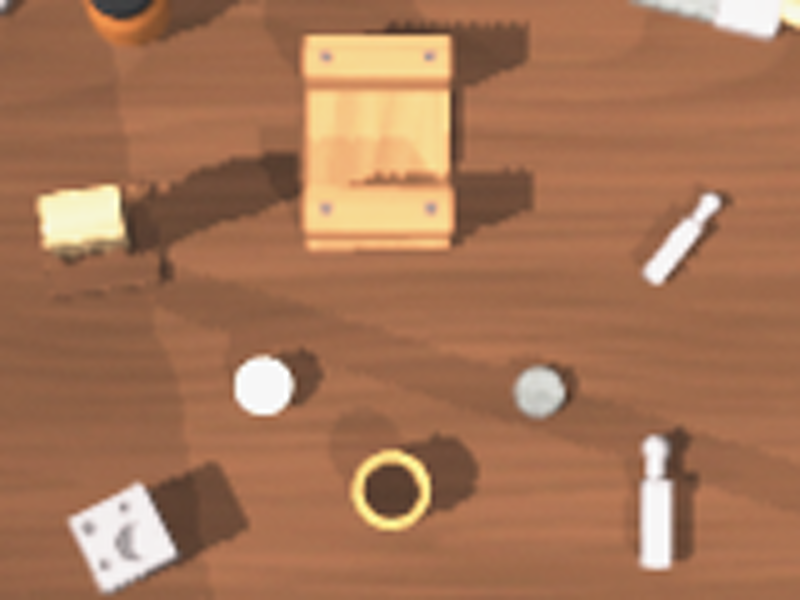

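View pics/topB.png

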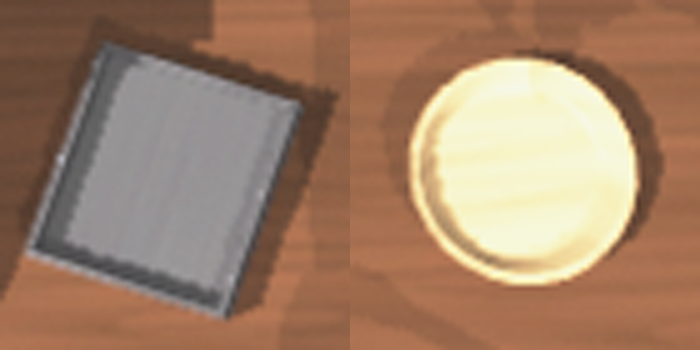

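```bash
cat > m.py <<'E'
from h import *
c=cam("top0.png")
def A(U,V,z): return at(c,190+(U+.5)/5-.5,130+(V+.5)/5-.5,z)
def Bt(U,V,z): return at(c,120+(U+.5)/5-.5,175+(V+.5)/5-.5,z)
def Bd(U,V,z): return at(c,350+(U+.5)/5-.5,170+(V+.5)/5-.5,z)
def q(n,P):
    P=np.array(P); L=np.linalg.norm(np.roll(P,-1,0)-P,axis=1)
    e=[np.degrees(np.arctan2(*(P[(i+1)%4]-P[i])[1::-1])) for i in range(4)]
    print(n,P.mean(0).round(4),"sides",L.round(4),"ang",np.round(e,1),"r",np.hypot(*P.mean(0)[:2]).round(3))
q("cradle screws",[A(326,57,.046),A(430,57,.046),A(431,209,.046),A(326,209,.046)])
q("wedge",[A(38,196,.09),A(118,184,.09),A(127,245,.09),A(42,252,.09)])
q("block",[A(68,520,.038),A(138,483,.038),A(177,550,.038),A(107,592,.038)])
q("tray",[Bt(104,43,.018),Bt(300,103,.018),Bt(228,317,.018),Bt(30,252,.018)])
print("ring",A(391,490,.028)); print("dish",Bd(174,171,.02))
for n,a,b,z in (("big",(656,568),(656,436),.008),("small",(654,280),(714,195),.006)):
    a=A(*a,z);b=A(*b,z);d=b-a;print(n,(a+b)/2,"L",np.linalg.norm(d),"ang",np.degrees(np.arctan2(d[1],d[0])))
E
python3 m.py
```

```text
cradle screws [0.6531 0.013  0.046 ] sides [0.0641 0.0956 0.064  0.0956] ang [-90.8 179.4  89.2  -0.6] r 0.653
wedge [0.5925 0.1886 0.09  ] sides [0.0476 0.0371 0.05   0.0337] ang [ -82.  -171.5   94.     4.7] r 0.622
block [0.4092 0.1695 0.038 ] sides [0.0472 0.0467 0.0484 0.0492] ang [ -62.7 -149.8  120.3   28.8] r 0.443
tray [0.4942 0.3612 0.018 ] sides [0.1287 0.1375 0.1289 0.1357] ang [-107.8  162.4   71.4  -17.6] r 0.612
ring [0.43541581 0.00815987 0.028     ]
dish [ 0.5043451  -0.35066641  0.02      ]
big [ 0.42759778 -0.15456605  0.008     ] L 0.08088226308185445 ang -1.9462703578780474
small [ 0.59281668 -0.1780488   0.006     ] L 0.06669394251684797 ang -36.35763263109624
```

Run:
```python
from h import *
go([.4196,-.154,.10],np.radians(88))
```

```text
shift [ 0.3201 -0.3623  0.131 ] az 0.456 toolz [-0.001  0.001 -1.   ] yaw -1.15 q7 -0.08
```

```bash
python3 -m jog '[{"x":0.32,"y":-0.362,"z":0.131,"az":0.456},{"x":0.32,"y":-0.362,"z":0.131,"az":0.456},{"x":0.32,"y":-0.362,"z":0.131,"az":0.456},{"x":0.32,"y":-0.362,"z":0.131,"az":0.456},{"x":0.32,"y":-0.362,"z":0.131,"az":0.456},{"x":0.32,"y":-0.362,"z":0.131,"az":0.456},{"x":0.32,"y":-0.362,"z":0.131,"az":0.456},{"x":0.32,"y":-0.362,"z":0.131,"az":0.456},{"x":0.32,"y":-0.362,"z":0.131,"az":0.456},{"x":0.32,"y":-0.362,"z":0.131,"az":0.456},{"x":0.32,"y":-0.362,"z":0.131,"az":0.456},{"x":0.32,"y":-0.362,"z":0.131,"az":0.456}]' 1 40
python3 - <<'E'
from h import *
go([.4196,-.154,.004],np.radians(88))
c=snap("wrist","w1.png"); print(px(c,[.4275,-.1546,.008]),px(c,[.59281668,-.1780488,.006]))
E
```

```text
shift [ 0.3201 -0.3621  0.227 ] az 0.456 toolz [-0.001  0.001 -1.   ] yaw -1.15 q7 -0.08
[-124.10309992 -182.02083459] [ -74.04661089 -406.90749671]validation failed for argument at $[0]...
```

View pics/w1.png

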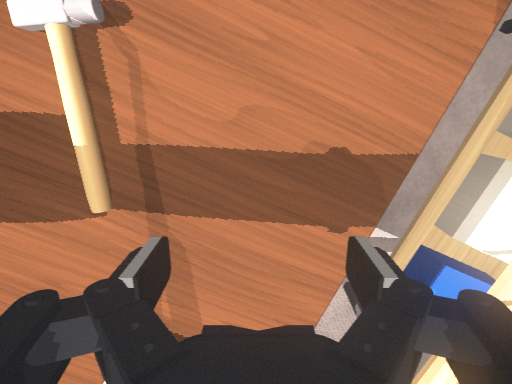

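The move was refused: it apparently needs all six fields in every row. The picture is just the start view, with the hammer at (80,110).

```bash
python3 -m jog '[{"x":0.32,"y":-0.362,"z":0.131,"ax":0,"ay":0,"az":0.456},{"x":0.32,"y":-0.362,"z":0.131,"ax":0,"ay":0,"az":0.456},{"x":0.32,"y":-0.362,"z":0.131,"ax":0,"ay":0,"az":0.456},{"x":0.32,"y":-0.362,"z":0.131,"ax":0,"ay":0,"az":0.456},{"x":0.32,"y":-0.362,"z":0.131,"ax":0,"ay":0,"az":0.456},{"x":0.32,"y":-0.362,"z":0.131,"ax":0,"ay":0,"az":0.456},{"x":0.32,"y":-0.362,"z":0.131,"ax":0,"ay":0,"az":0.456},{"x":0.32,"y":-0.362,"z":0.131,"ax":0,"ay":0,"az":0.456},{"x":0.32,"y":-0.362,"z":0.131,"ax":0,"ay":0,"az":0.456},{"x":0.32,"y":-0.362,"z":0.131,"ax":0,"ay":0,"az":0.456},{"x":0.32,"y":-0.362,"z":0.131,"ax":0,"ay":0,"az":0.456},{"x":0.32,"y":-0.362,"z":0.131,"ax":0,"ay":0,"az":0.456}]' 1 40
python3 - <<'E'
from h import *
go([.4196,-.154,.004],np.radians(88))
E
```

```text
t: 1.35
eef_pos: [0.42, -0.1537, 0.1]
tool_rot: [-0.0, 1.0, -0.016, -0.0]
contact_force: [0.5, -0.7, -0.4]
gripper_width: 1.0
grasp_force: 0.0
shift [-0.0004  0.0003  0.096 ] az 0.003 toolz [-0.001  0.    -1.   ] yaw -1.602 q7 -1.43
```

```bash
python3 -m jog '[{"x":0,"y":0,"z":0.05,"ax":0,"ay":0,"az":0},{"x":0,"y":0,"z":0.08,"ax":0,"ay":0,"az":0},{"x":0,"y":0,"z":0.095,"ax":0,"ay":0,"az":0},{"x":0,"y":0,"z":0.095,"ax":0,"ay":0,"az":0},{"x":0,"y":0,"z":0.095,"ax":0,"ay":0,"az":0}]' 1 40; python3 -m jog '[{"x":0,"y":0,"z":0,"ax":0,"ay":0,"az":0},{"x":0,"y":0,"z":0,"ax":0,"ay":0,"az":0},{"x":0,"y":0,"z":0,"ax":0,"ay":0,"az":0},{"x":0,"y":0,"z":0,"ax":0,"ay":0,"az":0},{"x":0,"y":0,"z":0,"ax":0,"ay":0,"az":0},{"x":0,"y":0,"z":0,"ax":0,"ay":0,"az":0},{"x":0,"y":0,"z":0,"ax":0,"ay":0,"az":0},{"x":0,"y":0,"z":0,"ax":0,"ay":0,"az":0}]' 0 40
```

```text
t: 1.85
eef_pos: [0.4198, -0.1563, 0.0057]
tool_rot: [0.0, 1.0, -0.019, -0.0]
contact_force: [1.0, 0.3, -0.5]
gripper_width: 1.005
grasp_force: 0.0
t: 2.65
eef_pos: [0.4202, -0.155, 0.0058]
tool_rot: [0.0, 1.0, -0.018, 0.0]
contact_force: [-0.6, -0.3, 6.8]
gripper_width: 0.172
grasp_force: 39.3
```

```bash
python3 -m jog '[{"x":0,"y":0,"z":-0.05,"ax":0,"ay":0,"az":0},{"x":0,"y":0,"z":-0.1,"ax":0,"ay":0,"az":0},{"x":0,"y":0,"z":-0.13,"ax":0,"ay":0,"az":0}]'
python3 - <<'E'
from h import *
go([.5146,.346,.07],np.radians(-17.6))
E
```

```text
t: 2.95
eef_pos: [0.4208, -0.1551, 0.1381]
tool_rot: [0.0, 1.0, -0.018, 0.001]
contact_force: [1.1, 0.2, -0.7]
gripper_width: 0.171
grasp_force: 39.7
shift [ 0.076  -0.5042  0.0681] az -1.299 toolz [ 0.003 -0.001 -1.   ] yaw -1.606 q7 -1.42
```

```bash
python3 -m jog '[{"x":0.01,"y":-0.05,"z":0,"ax":0,"ay":0,"az":-0.15},{"x":0.02,"y":-0.1,"z":0,"ax":0,"ay":0,"az":-0.3},{"x":0.03,"y":-0.15,"z":0,"ax":0,"ay":0,"az":-0.44},{"x":0.035,"y":-0.2,"z":0,"ax":0,"ay":0,"az":-0.58},{"x":0.04,"y":-0.25,"z":0,"ax":0,"ay":0,"az":-0.72},{"x":0.045,"y":-0.3,"z":0,"ax":0,"ay":0,"az":-0.86},{"x":0.05,"y":-0.345,"z":0,"ax":0,"ay":0,"az":-1.0},{"x":0.06,"y":-0.39,"z":0,"ax":0,"ay":0,"az":-1.15},{"x":0.07,"y":-0.44,"z":0,"ax":0,"ay":0,"az":-1.299},{"x":0.076,"y":-0.48,"z":0,"ax":0,"ay":0,"az":-1.299},{"x":0.076,"y":-0.504,"z":0.02,"ax":0,"ay":0,"az":-1.299},{"x":0.076,"y":-0.504,"z":0.04,"ax":0,"ay":0,"az":-1.299}]'
python3 - <<'E'
from h import *
go([.5146,.346,.0115],np.radians(-17.6))
snap("wrist","w2.png")
E
```

```text
t: 4.15
eef_pos: [0.5126, 0.3517, 0.0952]
tool_rot: [-0.002, 0.805, 0.593, 0.002]
contact_force: [-0.3, 0.1, -1.3]
gripper_width: 0.172
grasp_force: 39.7
shift [-0.0052  0.0037  0.0837] az 0.005 toolz [ 0.001  0.004 -1.   ] yaw -0.302 q7 -1.28
```

View pics/w2.png

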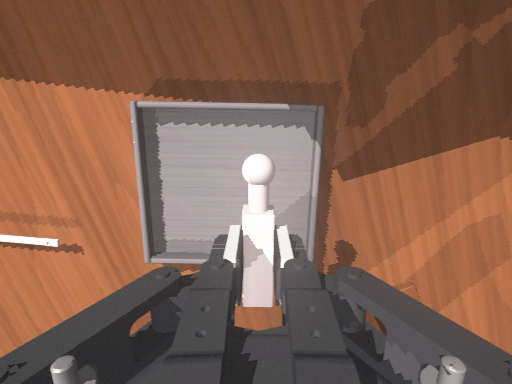

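The punch is held straight, ball at (258,170). The tray rim spans (135,104)–(322,104) to (147,260)–(312,260), so I'll check that against the measured tray position.

Run:
```python
from h import *
c=cam("w2.png")
P=np.array([at(c,*p,.018) for p in ((132,102),(323,106),(312,262),(147,262))]);print(P.round(4),P.mean(0))
go([.5146,.346,.0115],np.radians(-17.6))
```

```text
[[0.449  0.4456 0.018 ]
 [0.5778 0.4026 0.018 ]
 [0.5392 0.2843 0.018 ]
 [0.4089 0.3248 0.018 ]] [0.4937449  0.36431308 0.018     ]
shift [0.0001 0.0041 0.0796] az 0.004 toolz [-0.004 -0.002 -1.   ] yaw -0.303 q7 -1.28
```

```bash
python3 -m jog '[{"x":0,"y":0,"z":0.04,"ax":0,"ay":0,"az":0},{"x":0,"y":0,"z":0.06,"ax":0,"ay":0,"az":0},{"x":0,"y":0,"z":0.075,"ax":0,"ay":0,"az":0},{"x":0,"y":0,"z":0.079,"ax":0,"ay":0,"az":0},{"x":0,"y":0,"z":0.079,"ax":0,"ay":0,"az":0},{"x":0,"y":0,"z":0.079,"ax":0,"ay":0,"az":0}]'
```

```text
t: 4.8
eef_pos: [0.5144, 0.3465, 0.0175]
tool_rot: [0.0, 0.807, 0.591, 0.001]
contact_force: [1.4, -0.5, -0.6]
gripper_width: 0.174
grasp_force: 39.7
```

```bash
python3 -m jog '[{"x":0,"y":0,"z":0.0055,"ax":0,"ay":0,"az":0},{"x":0,"y":0,"z":0.0055,"ax":0,"ay":0,"az":0},{"x":0,"y":0,"z":0.0055,"ax":0,"ay":0,"az":0}]'; python3 -m jog '[{"x":0,"y":0,"z":0,"ax":0,"ay":0,"az":0},{"x":0,"y":0,"z":0,"ax":0,"ay":0,"az":0},{"x":0,"y":0,"z":0,"ax":0,"ay":0,"az":0},{"x":0,"y":0,"z":0,"ax":0,"ay":0,"az":0}]' 0.42; python3 -m jog '[{"x":0,"y":0,"z":-0.04,"ax":0,"ay":0,"az":0},{"x":0,"y":0,"z":-0.09,"ax":0,"ay":0,"az":0},{"x":0,"y":0,"z":-0.13,"ax":0,"ay":0,"az":0}]'
python3 - <<'E'
from h import *
d=np.array([np.cos(np.radians(-36.4)),np.sin(np.radians(-36.4)),0])
go(np.array([.5928,-.178,.09])-.008*d,np.radians(53.6))
E
```

```text
t: 5.1
eef_pos: [0.5138, 0.346, 0.011]
tool_rot: [0.0, 0.807, 0.591, 0.0]
contact_force: [-1.0, 0.3, -1.3]
gripper_width: 0.172
grasp_force: 39.7
t: 5.5
eef_pos: [0.5138, 0.3461, 0.0109]
tool_rot: [0.0, 0.807, 0.591, 0.0]
contact_force: [0.7, 0.4, -0.8]
gripper_width: 0.42
grasp_force: 0.0
t: 5.8
eef_pos: [0.5138, 0.3464, 0.1431]
tool_rot: [-0.0, 0.807, 0.591, 0.001]
contact_force: [0.4, -0.1, -0.7]
gripper_width: 0.426
grasp_force: 0.0
shift [-0.4735  0.2261  0.0527] az -1.242 toolz [ 0.001  0.001 -1.   ] yaw -0.307 q7 -1.25
```

```bash
python3 -m jog '[{"x":-0.043,"y":0.02,"z":0,"ax":0,"ay":0,"az":-0.12},{"x":-0.086,"y":0.04,"z":0,"ax":0,"ay":0,"az":-0.25},{"x":-0.13,"y":0.062,"z":0,"ax":0,"ay":0,"az":-0.38},{"x":-0.174,"y":0.083,"z":0,"ax":0,"ay":0,"az":-0.5},{"x":-0.218,"y":0.104,"z":0,"ax":0,"ay":0,"az":-0.63},{"x":-0.262,"y":0.125,"z":0,"ax":0,"ay":0,"az":-0.76},{"x":-0.306,"y":0.146,"z":0,"ax":0,"ay":0,"az":-0.88},{"x":-0.35,"y":0.167,"z":0,"ax":0,"ay":0,"az":-1.0},{"x":-0.393,"y":0.188,"z":0,"ax":0,"ay":0,"az":-1.12},{"x":-0.433,"y":0.207,"z":0.01,"ax":0,"ay":0,"az":-1.242},{"x":-0.46,"y":0.22,"z":0.03,"ax":0,"ay":0,"az":-1.242},{"x":-0.4735,"y":0.226,"z":0.053,"ax":0,"ay":0,"az":-1.242}]' 0.7;python3 -m jog '[{"x":0,"y":0,"z":0,"ax":0,"ay":0,"az":0},{"x":0,"y":0,"z":0,"ax":0,"ay":0,"az":0}]'
python3 - <<'E'
from h import *
d=np.array([np.cos(np.radians(-36.4)),np.sin(np.radians(-36.4)),0])
go(np.array([.5928,-.178,.0045])-.008*d,np.radians(53.6))
E
```

```text
t: 7.0
eef_pos: [0.5864, -0.1786, 0.0875]
tool_rot: [0.001, 0.315, 0.949, -0.001]
contact_force: [-0.2, 0.5, -0.4]
gripper_width: 0.702
grasp_force: 0.0
t: 7.2
eef_pos: [0.5858, -0.1726, 0.0879]
tool_rot: [-0.0, 0.312, 0.95, 0.0]
contact_force: [0.5, 0.2, 1.3]
gripper_width: 0.7
grasp_force: 0.0
shift [-0.0009 -0.0003  0.0834] az -0.0 toolz [-0.001  0.001 -1.   ] yaw 0.935 q7 0.73
```

```bash
python3 -m jog '[{"x":0,"y":0,"z":0.045,"ax":0,"ay":0,"az":0},{"x":0,"y":0,"z":0.07,"ax":0,"ay":0,"az":0},{"x":0,"y":0,"z":0.083,"ax":0,"ay":0,"az":0},{"x":0,"y":0,"z":0.083,"ax":0,"ay":0,"az":0},{"x":0,"y":0,"z":0.083,"ax":0,"ay":0,"az":0}]'; python3 -m jog '[{"x":0,"y":0,"z":0,"ax":0,"ay":0,"az":0},{"x":0,"y":0,"z":0,"ax":0,"ay":0,"az":0},{"x":0,"y":0,"z":0,"ax":0,"ay":0,"az":0},{"x":0,"y":0,"z":0,"ax":0,"ay":0,"az":0},{"x":0,"y":0,"z":0,"ax":0,"ay":0,"az":0},{"x":0,"y":0,"z":0,"ax":0,"ay":0,"az":0},{"x":0,"y":0,"z":0,"ax":0,"ay":0,"az":0}]' 0 40;  python3 -m jog '[{"x":0,"y":0,"z":-0.05,"ax":0,"ay":0,"az":0},{"x":0,"y":0,"z":-0.1,"ax":0,"ay":0,"az":0},{"x":0,"y":0,"z":-0.13,"ax":0,"ay":0,"az":0}]'
python3 - <<'E'
from h import *
e=np.array([.953,-.302,0]);d=-np.array([.302,.953,0])
go(np.array([.494,.363,.11])-.024*e-.008*d,np.radians(-17.6))
E
```

```text
t: 7.7
eef_pos: [0.5873, -0.1727, 0.0064]
tool_rot: [0.001, 0.312, 0.95, 0.0]
contact_force: [-0.3, -0.9, 0.0]
gripper_width: 0.698
grasp_force: 0.0
t: 8.4
eef_pos: [0.5865, -0.1739, 0.0057]
tool_rot: [0.001, 0.313, 0.95, -0.0]
contact_force: [-2.1, 0.0, 6.6]
gripper_width: 0.118
grasp_force: 39.9
t: 8.7
eef_pos: [0.5873, -0.1735, 0.1383]
tool_rot: [0.002, 0.312, 0.95, 0.0]
contact_force: [0.8, 1.0, -0.1]
gripper_width: 0.124
grasp_force: 39.3
shift [0.419  0.3761 0.0277] az 1.242 toolz [ 0.004 -0.    -1.   ] yaw 0.935 q7 0.77
```

```bash
python3 -m jog '[{"x":0.035,"y":0.031,"z":0,"ax":0,"ay":0,"az":0.11},{"x":0.07,"y":0.062,"z":0,"ax":0,"ay":0,"az":0.22},{"x":0.105,"y":0.094,"z":0,"ax":0,"ay":0,"az":0.34},{"x":0.14,"y":0.125,"z":0,"ax":0,"ay":0,"az":0.46},{"x":0.175,"y":0.157,"z":0,"ax":0,"ay":0,"az":0.58},{"x":0.21,"y":0.188,"z":0,"ax":0,"ay":0,"az":0.7},{"x":0.245,"y":0.22,"z":0,"ax":0,"ay":0,"az":0.82},{"x":0.28,"y":0.251,"z":0,"ax":0,"ay":0,"az":0.94},{"x":0.315,"y":0.283,"z":0,"ax":0,"ay":0,"az":1.06},{"x":0.35,"y":0.314,"z":0.01,"ax":0,"ay":0,"az":1.16},{"x":0.385,"y":0.345,"z":0.02,"ax":0,"ay":0,"az":1.242},{"x":0.419,"y":0.376,"z":0.028,"ax":0,"ay":0,"az":1.242}]';python3 -m jog '[{"x":0,"y":0,"z":0,"ax":0,"ay":0,"az":0},{"x":0,"y":0,"z":0,"ax":0,"ay":0,"az":0}]'
python3 - <<'E'
from h import *
e=np.array([.953,-.302,0]);d=-np.array([.302,.953,0])
go(np.array([.494,.363,.0115])-.024*e-.008*d,np.radians(-17.6))
E
```

```text
t: 9.9
eef_pos: [0.4712, 0.3794, 0.1063]
tool_rot: [0.0, 0.808, 0.59, -0.0]
contact_force: [0.7, -0.2, -0.5]
gripper_width: 0.123
grasp_force: 39.3
t: 10.1
eef_pos: [0.4709, 0.379, 0.1063]
tool_rot: [-0.0, 0.806, 0.592, -0.0]
contact_force: [0.1, -0.8, -0.9]
gripper_width: 0.117
grasp_force: 39.3
shift [-0.0002  0.003   0.0948] az 0.004 toolz [-0.001 -0.    -1.   ] yaw -0.304 q7 -1.36
```

```bash
python3 -m jog '[{"x":0,"y":0.003,"z":0.045,"ax":0,"ay":0,"az":0},{"x":0,"y":0.003,"z":0.075,"ax":0,"ay":0,"az":0},{"x":0,"y":0.003,"z":0.094,"ax":0,"ay":0,"az":0},{"x":0,"y":0.003,"z":0.094,"ax":0,"ay":0,"az":0},{"x":0,"y":0.003,"z":0.094,"ax":0,"ay":0,"az":0},{"x":0,"y":0.003,"z":0.094,"ax":0,"ay":0,"az":0}]'
```

```text
t: 10.7
eef_pos: [0.4759, 0.3762, 0.0137]
tool_rot: [0.0, 0.807, 0.59, 0.001]
contact_force: [-0.4, -0.2, -0.2]
gripper_width: 0.121
grasp_force: 43.3
```

```bash
python3 -m jog '[{"x":0,"y":0,"z":0.0025,"ax":0,"ay":0,"az":0},{"x":0,"y":0,"z":0.0025,"ax":0,"ay":0,"az":0},{"x":0,"y":0,"z":0.0025,"ax":0,"ay":0,"az":0}]'; python3 -m jog '[{"x":0,"y":0,"z":0,"ax":0,"ay":0,"az":0},{"x":0,"y":0,"z":0,"ax":0,"ay":0,"az":0},{"x":0,"y":0,"z":0,"ax":0,"ay":0,"az":0},{"x":0,"y":0,"z":0,"ax":0,"ay":0,"az":0}]' 0.3; python3 -m jog '[{"x":0,"y":0,"z":-0.03,"ax":0,"ay":0,"az":0},{"x":0,"y":0,"z":-0.08,"ax":0,"ay":0,"az":0},{"x":0,"y":0,"z":-0.13,"ax":0,"ay":0,"az":0}]'
python3 - <<'E'
from h import *
go([.4354,.008,.09],0)
E
```

```text
t: 11.0
eef_pos: [0.4751, 0.3768, 0.0106]
tool_rot: [0.0, 0.807, 0.591, 0.0]
contact_force: [0.8, 0.6, -0.5]
gripper_width: 0.121
grasp_force: 43.3
t: 11.4
eef_pos: [0.4751, 0.3768, 0.0104]
tool_rot: [0.0, 0.807, 0.591, 0.0]
contact_force: [-0.9, -0.5, -0.1]
gripper_width: 0.302
grasp_force: 0.0
t: 11.7
eef_pos: [0.4743, 0.3763, 0.1411]
tool_rot: [-0.0, 0.807, 0.591, -0.001]
contact_force: [1.1, 0.1, 0.4]
gripper_width: 0.294
grasp_force: 0.0
shift [-0.3628  0.0741  0.0516] az -0.307 toolz [-0.002 -0.001 -1.   ] yaw -0.307 q7 -1.34
```

```bash
python3 -m jog '[{"x":-0.048,"y":0.01,"z":0,"ax":0,"ay":0,"az":-0.1},{"x":-0.096,"y":0.02,"z":0,"ax":0,"ay":0,"az":-0.2},{"x":-0.144,"y":0.03,"z":0,"ax":0,"ay":0,"az":-0.307},{"x":-0.192,"y":0.04,"z":0,"ax":0,"ay":0,"az":-0.307},{"x":-0.24,"y":0.05,"z":0,"ax":0,"ay":0,"az":-0.307},{"x":-0.288,"y":0.06,"z":0,"ax":0,"ay":0,"az":-0.307},{"x":-0.33,"y":0.068,"z":0.02,"ax":0,"ay":0,"az":-0.307},{"x":-0.363,"y":0.074,"z":0.05,"ax":0,"ay":0,"az":-0.307},{"x":-0.363,"y":0.074,"z":0.05,"ax":0,"ay":0,"az":-0.307},{"x":-0.363,"y":0.074,"z":0.05,"ax":0,"ay":0,"az":-0.307}]' 1
python3 - <<'E'
from h import *
go([.4354,.008,.006],0)
c=snap("wrist","w3.png"); snap("top","t3.png"); print(px(c,[.4354,.008,.028]))
w=cv2.imread("pics/w3.png"); t=cv2.resize(cv2.imread("pics/t3.png")[172:250,115:195],None,fx=4.5,fy=4.5,interpolation=cv2.INTER_CUBIC)
o=np.zeros((384,800,3),np.uint8); o[:,:512]=w[:,:512]; o[:351,512:]=t[:,:288]; cv2.imwrite("pics/c3.png",o)
E
```

```text
t: 12.7
eef_pos: [0.4354, 0.008, 0.09]
tool_rot: [-0.0, 0.708, 0.707, -0.0]
contact_force: [0.2, 1.0, 1.1]
gripper_width: 1.001
grasp_force: 0.0
shift [-0.     0.     0.084] az -0.002 toolz [-0.001  0.    -1.   ] yaw -0.002 q7 -0.43
[256.70968867 202.67080148]
```

View pics/c3.png

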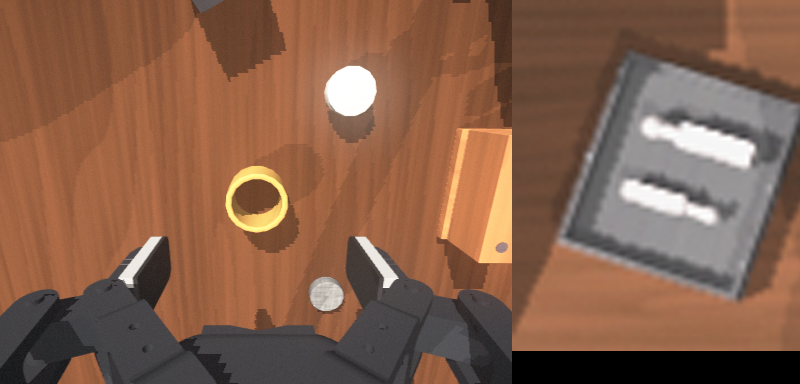

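Both punches lie flat in the tray. The ring's upper rim is at (257,199), close to the predicted (257,203), so I'm going down.

```bash
python3 -m jog '[{"x":0,"y":0,"z":0.045,"ax":0,"ay":0,"az":0},{"x":0,"y":0,"z":0.07,"ax":0,"ay":0,"az":0},{"x":0,"y":0,"z":0.084,"ax":0,"ay":0,"az":0},{"x":0,"y":0,"z":0.084,"ax":0,"ay":0,"az":0},{"x":0,"y":0,"z":0.084,"ax":0,"ay":0,"az":0}]'; python3 -m jog '[{"x":0,"y":0,"z":0,"ax":0,"ay":0,"az":0},{"x":0,"y":0,"z":0,"ax":0,"ay":0,"az":0},{"x":0,"y":0,"z":0,"ax":0,"ay":0,"az":0},{"x":0,"y":0,"z":0,"ax":0,"ay":0,"az":0},{"x":0,"y":0,"z":0,"ax":0,"ay":0,"az":0},{"x":0,"y":0,"z":0,"ax":0,"ay":0,"az":0}]' 0 40;  python3 -m jog '[{"x":0,"y":0,"z":-0.05,"ax":0,"ay":0,"az":0},{"x":0,"y":0,"z":-0.1,"ax":0,"ay":0,"az":0},{"x":0,"y":0,"z":-0.1,"ax":0,"ay":0,"az":0}]'
python3 - <<'E'
from h import *
go([.5043,-.3507,.06])
E
```

```text
t: 13.3
eef_pos: [0.4367, 0.0098, 0.007]
tool_rot: [0.0, 0.706, 0.708, 0.001]
contact_force: [0.1, 0.8, 0.1]
gripper_width: 0.999
grasp_force: 0.0
t: 13.9
eef_pos: [0.4364, 0.0084, 0.0073]
tool_rot: [0.001, 0.707, 0.707, 0.0]
contact_force: [-1.6, -0.3, 11.0]
gripper_width: 0.521
grasp_force: 39.1
t: 14.2
eef_pos: [0.4398, 0.0089, 0.1116]
tool_rot: [0.004, 0.707, 0.707, 0.004]
contact_force: [0.8, -0.4, -1.8]
gripper_width: 0.523
grasp_force: 42.4
shift [-0.3596  0.0642  0.0523] az 0 toolz [ 0.01  0.   -1.  ] yaw -0.001 q7 -0.41
```

```bash
python3 -m jog '[{"x":-0.045,"y":0.008,"z":0,"ax":0,"ay":0,"az":0},{"x":-0.09,"y":0.016,"z":0,"ax":0,"ay":0,"az":0},{"x":-0.135,"y":0.024,"z":0,"ax":0,"ay":0,"az":0},{"x":-0.18,"y":0.032,"z":0,"ax":0,"ay":0,"az":0},{"x":-0.225,"y":0.04,"z":0,"ax":0,"ay":0,"az":0},{"x":-0.27,"y":0.048,"z":0,"ax":0,"ay":0,"az":0},{"x":-0.315,"y":0.056,"z":0,"ax":0,"ay":0,"az":0},{"x":-0.345,"y":0.062,"z":0.02,"ax":0,"ay":0,"az":0},{"x":-0.359,"y":0.067,"z":0.05,"ax":0,"ay":0,"az":0},{"x":-0.359,"y":0.067,"z":0.05,"ax":0,"ay":0,"az":0},{"x":-0.359,"y":0.067,"z":0.05,"ax":0,"ay":0,"az":0}]'
python3 - <<'E'
from h import *
go([.5043,-.3507,.0138])
c=snap("wrist","w4.png"); print(px(c,[.5043,-.3507,.020]))
E
```

```text
t: 15.3
eef_pos: [0.502, -0.3495, 0.0556]
tool_rot: [-0.001, 0.707, 0.707, -0.0]
contact_force: [0.4, -0.9, -0.7]
gripper_width: 0.521
grasp_force: 42.3
shift [-0.0012  0.0023  0.0418] az 0 toolz [-0.002  0.002 -1.   ] yaw 0.0 q7 0.24
[260.15101425 217.92558365]
```

View pics/w4.png

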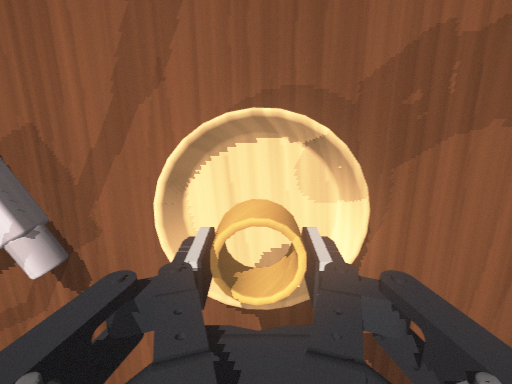

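Run:
```python
from h import *
c=cam("w4.png")
for p in ((262,108),(262,308),(154,206),(370,206)): print(at(c,*p,.02).round(4))
go([.5043,-.3507,.0138])
```

```text
[ 0.5053 -0.2826  0.02  ]
[ 0.5057 -0.4187  0.02  ]
[ 0.437  -0.3426  0.02  ]
[ 0.5738 -0.3426  0.02  ]
shift [-0.0015  0.0013  0.0429] az 0 toolz [-0.     0.001 -1.   ] yaw 0.001 q7 0.24
```

```bash
python3 -m jog '[{"x":-0.001,"y":0.002,"z":0.02,"ax":0,"ay":0,"az":0},{"x":-0.001,"y":0.002,"z":0.035,"ax":0,"ay":0,"az":0},{"x":-0.001,"y":0.002,"z":0.042,"ax":0,"ay":0,"az":0},{"x":-0.001,"y":0.002,"z":0.042,"ax":0,"ay":0,"az":0},{"x":-0.001,"y":0.002,"z":0.042,"ax":0,"ay":0,"az":0},{"x":-0.001,"y":0.002,"z":0.042,"ax":0,"ay":0,"az":0}]'
```

```text
t: 15.95
eef_pos: [0.5051, -0.3516, 0.0148]
tool_rot: [0.0, 0.707, 0.707, 0.0]
contact_force: [0.2, 0.5, -1.3]
gripper_width: 0.524
grasp_force: 42.3
```

```bash
python3 -m jog '[{"x":0,"y":0,"z":0.0008,"ax":0,"ay":0,"az":0},{"x":0,"y":0,"z":0.0008,"ax":0,"ay":0,"az":0}]'; python3 -m jog '[{"x":0,"y":0,"z":0,"ax":0,"ay":0,"az":0},{"x":0,"y":0,"z":0,"ax":0,"ay":0,"az":0},{"x":0,"y":0,"z":0,"ax":0,"ay":0,"az":0},{"x":0,"y":0,"z":0,"ax":0,"ay":0,"az":0}]' 0.68; python3 -m jog '[{"x":0,"y":0,"z":-0.03,"ax":0,"ay":0,"az":0},{"x":0,"y":0,"z":-0.07,"ax":0,"ay":0,"az":0},{"x":0,"y":0,"z":-0.1,"ax":0,"ay":0,"az":0}]'
python3 - <<'E'
from h import *
go([.4092,.1695,.10],np.radians(-60.9))
E
```

```text
t: 16.15
eef_pos: [0.5049, -0.3517, 0.0136]
tool_rot: [0.0, 0.707, 0.707, -0.0]
contact_force: [-1.1, 0.9, -1.2]
gripper_width: 0.517
grasp_force: 42.3
t: 16.55
eef_pos: [0.505, -0.3517, 0.0136]
tool_rot: [0.0, 0.707, 0.707, 0.0]
contact_force: [-0.9, -0.4, -0.1]
gripper_width: 0.681
grasp_force: 0.0
t: 16.85
eef_pos: [0.5053, -0.3517, 0.1155]
tool_rot: [0.001, 0.707, 0.707, 0.0]
contact_force: [0.6, -1.5, -0.2]
gripper_width: 0.677
grasp_force: 0.0
shift [ 0.5212 -0.0961  0.0151] az 1.063 toolz [ 0.001 -0.    -1.   ] yaw 0.0 q7 0.28
```

```bash
python3 -m jog '[{"x":0.045,"y":0,"z":0,"ax":0,"ay":0,"az":0.1},{"x":0.09,"y":0,"z":0,"ax":0,"ay":0,"az":0.2},{"x":0.135,"y":0,"z":0,"ax":0,"ay":0,"az":0.3},{"x":0.18,"y":0,"z":0,"ax":0,"ay":0,"az":0.4},{"x":0.225,"y":-0.01,"z":0,"ax":0,"ay":0,"az":0.5},{"x":0.27,"y":-0.02,"z":0,"ax":0,"ay":0,"az":0.6},{"x":0.315,"y":-0.03,"z":0,"ax":0,"ay":0,"az":0.7},{"x":0.36,"y":-0.04,"z":0,"ax":0,"ay":0,"az":0.8},{"x":0.405,"y":-0.055,"z":0,"ax":0,"ay":0,"az":0.9},{"x":0.45,"y":-0.07,"z":0,"ax":0,"ay":0,"az":1.0},{"x":0.49,"y":-0.085,"z":0.01,"ax":0,"ay":0,"az":1.063},{"x":0.521,"y":-0.096,"z":0.015,"ax":0,"ay":0,"az":1.063}]' 1;python3 -m jog '[{"x":0,"y":0,"z":0,"ax":0,"ay":0,"az":0},{"x":0,"y":0,"z":0,"ax":0,"ay":0,"az":0}]'
python3 - <<'E'
from h import *
go([.4092,.1695,.008],np.radians(-60.9))
c=snap("wrist","w5.png"); print(px(c,[.4092,.1695,.038]))
E
```

```text
t: 18.05
eef_pos: [0.4076, 0.172, 0.0985]
tool_rot: [-0.0, 0.968, 0.251, 0.0]
contact_force: [0.2, -0.7, -0.5]
gripper_width: 1.004
grasp_force: 0.0
t: 18.25
eef_pos: [0.4086, 0.17, 0.0985]
tool_rot: [0.0, 0.968, 0.252, -0.0]
contact_force: [-0.2, -1.4, 1.1]
gripper_width: 1.0
grasp_force: 0.0
shift [0.0003 0.0007 0.0905] az 0.002 toolz [-0. -0. -1.] yaw -1.061 q7 -1.77
[258.39081131 203.91278104]
```

View pics/w5.png

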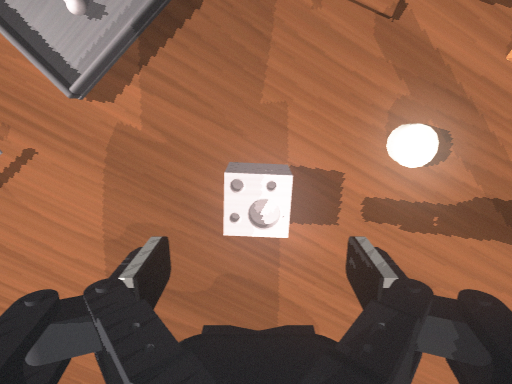

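The block's top face is centred at (258,205) as predicted and square to the pads, so I'll grip it.

```bash
python3 -m jog '[{"x":0,"y":0,"z":0.045,"ax":0,"ay":0,"az":0},{"x":0,"y":0,"z":0.075,"ax":0,"ay":0,"az":0},{"x":0,"y":0,"z":0.09,"ax":0,"ay":0,"az":0},{"x":0,"y":0,"z":0.09,"ax":0,"ay":0,"az":0},{"x":0,"y":0,"z":0.09,"ax":0,"ay":0,"az":0}]'; python3 -m jog '[{"x":0,"y":0,"z":0,"ax":0,"ay":0,"az":0},{"x":0,"y":0,"z":0,"ax":0,"ay":0,"az":0},{"x":0,"y":0,"z":0,"ax":0,"ay":0,"az":0},{"x":0,"y":0,"z":0,"ax":0,"ay":0,"az":0},{"x":0,"y":0,"z":0,"ax":0,"ay":0,"az":0},{"x":0,"y":0,"z":0,"ax":0,"ay":0,"az":0}]' 0 90;  python3 -m jog '[{"x":0,"y":0,"z":-0.04,"ax":0,"ay":0,"az":0},{"x":0,"y":0,"z":-0.085,"ax":0,"ay":0,"az":0},{"x":0,"y":0,"z":-0.12,"ax":0,"ay":0,"az":0},{"x":0,"y":0,"z":-0.12,"ax":0,"ay":0,"az":0}]'
python3 - <<'E'
from h import *
go([.653+.009,.013,.10],np.radians(-90.7))
E
```

```text
t: 18.8
eef_pos: [0.4095, 0.1684, 0.0088]
tool_rot: [0.0, 0.968, 0.25, 0.0]
contact_force: [0.4, 0.5, -0.0]
gripper_width: 1.003
grasp_force: 0.0
t: 19.4
eef_pos: [0.4096, 0.1699, 0.0098]
tool_rot: [-0.0, 0.968, 0.251, 0.001]
contact_force: [-2.6, -1.4, 12.8]
gripper_width: 0.548
grasp_force: 91.2
t: 19.8
eef_pos: [0.4112, 0.1705, 0.1323]
tool_rot: [-0.0, 0.968, 0.251, 0.004]
contact_force: [1.6, 0.8, -7.3]
gripper_width: 0.547
grasp_force: 99.0
shift [0.1424 0.2595 0.0337] az 0.52 toolz [ 0.007  0.003 -1.   ] yaw -1.063 q7 -1.75
```

```bash
python3 -m jog '[{"x":0.02,"y":0.037,"z":0,"ax":0,"ay":0,"az":0.1},{"x":0.04,"y":0.074,"z":0,"ax":0,"ay":0,"az":0.2},{"x":0.06,"y":0.111,"z":0,"ax":0,"ay":0,"az":0.3},{"x":0.08,"y":0.148,"z":0,"ax":0,"ay":0,"az":0.4},{"x":0.102,"y":0.186,"z":0,"ax":0,"ay":0,"az":0.5},{"x":0.124,"y":0.224,"z":0,"ax":0,"ay":0,"az":0.52},{"x":0.142,"y":0.26,"z":0,"ax":0,"ay":0,"az":0.52},{"x":0.142,"y":0.26,"z":0.02,"ax":0,"ay":0,"az":0.52},{"x":0.142,"y":0.26,"z":0.03,"ax":0,"ay":0,"az":0.52},{"x":0.142,"y":0.26,"z":0.03,"ax":0,"ay":0,"az":0.52}]'
python3 - <<'E'
from h import *
go([.653+.009,.013,.018],np.radians(-90.7))
c=snap("wrist","w6.png"); k=cam("top0.png")
o,dx,dy=np.array([.6531,.013,0]),np.array([1,-.012,0]),np.array([.012,1,0])
for x in (-.061,-.035,.035,.061):
  for y in (-.045,.045): print(x,y,px(c,o+x*dx+y*dy+[0,0,.046]).round(0))
E
```

```text
t: 20.8
eef_pos: [0.6555, 0.0116, 0.094]
tool_rot: [0.0, 1.0, -0.006, -0.004]
contact_force: [-1.2, 0.2, -7.5]
gripper_width: 0.542
grasp_force: 98.5
shift [ 0.0072 -0.0015  0.0759] az 0.001 toolz [-0.009 -0.    -1.   ] yaw -1.582 q7 -1.8
-0.061 -0.045 [317. 290.]
-0.061 0.045 [195. 290.]
-0.035 -0.045 [319. 259.]
-0.035 0.045 [193. 259.]
0.035 -0.045 [325. 163.]
0.035 0.045 [187. 163.]
0.061 -0.045 [328. 122.]
0.061 0.045 [184. 122.]
```

View pics/w6.png

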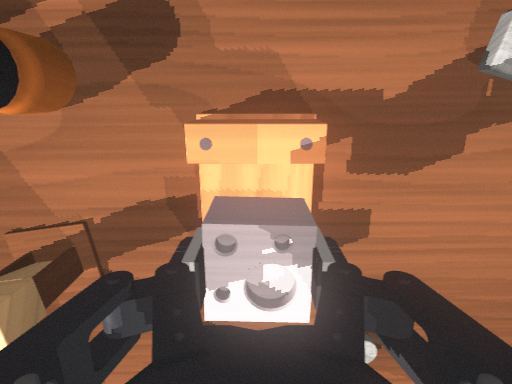

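The far stop's top is seen at (185..327, 124..163), within 1 mm of the prediction.

```bash
python3 -m jog '[{"x":0.006,"y":-0.001,"z":0,"ax":0,"ay":0,"az":0},{"x":0.006,"y":-0.001,"z":0,"ax":0,"ay":0,"az":0},{"x":0.006,"y":-0.001,"z":0.02,"ax":0,"ay":0,"az":0},{"x":0.006,"y":-0.001,"z":0.03,"ax":0,"ay":0,"az":0},{"x":0.006,"y":-0.001,"z":0.03,"ax":0,"ay":0,"az":0},{"x":0.006,"y":-0.001,"z":0.03,"ax":0,"ay":0,"az":0}]'
python3 - <<'E'
from h import *
go([.661,.013,.0185],np.radians(-90.7))
E
```

```text
t: 21.45
eef_pos: [0.6654, 0.0123, 0.0688]
tool_rot: [-0.0, 1.0, -0.006, 0.0]
contact_force: [0.2, -0.7, -6.8]
gripper_width: 0.546
grasp_force: 98.5
shift [-0.0044 -0.0006  0.0503] az 0.0 toolz [ 0.  0. -1.] yaw -1.583 q7 -1.8
```

```bash
python3 -m jog '[{"x":-0.0055,"y":0,"z":0,"ax":0,"ay":0,"az":0},{"x":-0.0055,"y":0,"z":0.01,"ax":0,"ay":0,"az":0},{"x":-0.0055,"y":0,"z":0.025,"ax":0,"ay":0,"az":0},{"x":-0.0055,"y":0,"z":0.038,"ax":0,"ay":0,"az":0},{"x":-0.0055,"y":0,"z":0.046,"ax":0,"ay":0,"az":0},{"x":-0.0055,"y":0,"z":0.046,"ax":0,"ay":0,"az":0},{"x":-0.0055,"y":0,"z":0.046,"ax":0,"ay":0,"az":0}]'
```

```text
t: 22.15
eef_pos: [0.6599, 0.0123, 0.0221]
tool_rot: [0.0, 1.0, -0.006, -0.0]
contact_force: [0.3, 0.3, -8.1]
gripper_width: 0.546
grasp_force: 98.7
```

```bash
python3 -m jog '[{"x":0,"y":0,"z":0.003,"ax":0,"ay":0,"az":0},{"x":0,"y":0,"z":0.003,"ax":0,"ay":0,"az":0},{"x":0,"y":0,"z":0.003,"ax":0,"ay":0,"az":0}]'; python3 -m jog '[{"x":0.003,"y":0,"z":0,"ax":0,"ay":0,"az":0},{"x":0.003,"y":0,"z":0,"ax":0,"ay":0,"az":0},{"x":0.003,"y":0,"z":0,"ax":0,"ay":0,"az":0}]';  python3 -m jog '[{"x":0.002,"y":0,"z":0,"ax":0,"ay":0,"az":0},{"x":0.002,"y":0,"z":0,"ax":0,"ay":0,"az":0},{"x":0.002,"y":0,"z":0,"ax":0,"ay":0,"az":0}]'
```

```text
t: 22.45
eef_pos: [0.6601, 0.0123, 0.0199]
tool_rot: [-0.0, 1.0, -0.006, 0.0]
contact_force: [1.1, -0.1, -8.6]
gripper_width: 0.546
grasp_force: 98.7
t: 22.75
eef_pos: [0.6631, 0.0122, 0.0196]
tool_rot: [0.0, 1.0, -0.006, 0.0]
contact_force: [0.0, -0.2, -7.9]
gripper_width: 0.549
grasp_force: 98.7
t: 23.05
eef_pos: [0.6648, 0.0121, 0.0194]
tool_rot: [0.0, 1.0, -0.006, -0.0]
contact_force: [-0.1, -0.1, -7.6]
gripper_width: 0.544
grasp_force: 98.7
```

```bash
python3 -m jog '[{"x":0.0015,"y":0,"z":0.0005,"ax":0,"ay":0,"az":0},{"x":0.0015,"y":0,"z":0.0005,"ax":0,"ay":0,"az":0},{"x":0.0015,"y":0,"z":0.0005,"ax":0,"ay":0,"az":0}]';  python3 -m jog '[{"x":0.001,"y":0,"z":0.001,"ax":0,"ay":0,"az":0},{"x":0.001,"y":0,"z":0.001,"ax":0,"ay":0,"az":0},{"x":0.001,"y":0,"z":0.001,"ax":0,"ay":0,"az":0}]'
```

```text
t: 23.35
eef_pos: [0.6648, 0.0122, 0.0185]
tool_rot: [0.0, 1.0, -0.006, -0.002]
contact_force: [-4.6, -0.4, -4.8]
gripper_width: 0.544
grasp_force: 98.9
t: 23.65
eef_pos: [0.6649, 0.0122, 0.0181]
tool_rot: [0.0, 1.0, -0.006, -0.002]
contact_force: [-11.1, 0.6, 2.2]
gripper_width: 0.545
grasp_force: 99.7
```

```bash
python3 -m jog '[{"x":-0.0005,"y":0,"z":0.0008,"ax":0,"ay":0,"az":0},{"x":-0.0005,"y":0,"z":0.0008,"ax":0,"ay":0,"az":0}]'; python3 -m jog '[{"x":0,"y":0,"z":0,"ax":0,"ay":0,"az":0},{"x":0,"y":0,"z":0,"ax":0,"ay":0,"az":0},{"x":0,"y":0,"z":0,"ax":0,"ay":0,"az":0},{"x":0,"y":0,"z":0,"ax":0,"ay":0,"az":0}]' 0.8; python3 -m jog '[{"x":0,"y":0,"z":-0.04,"ax":0,"ay":0,"az":0},{"x":0,"y":0,"z":-0.09,"ax":0,"ay":0,"az":0},{"x":-0.02,"y":0,"z":-0.14,"ax":0,"ay":0,"az":0},{"x":-0.03,"y":0,"z":-0.16,"ax":0,"ay":0,"az":0},{"x":-0.03,"y":0,"z":-0.16,"ax":0,"ay":0,"az":0}]'
python3 - <<'E'
from h import *
c=snap("wrist","w7.png")
go([.5925,.1886,.18],np.radians(95))
o,dx,dy=np.array([.6531,.013,0]),np.array([1,-.012,0]),np.array([.012,1,0])
for x in (-.061,-.035,-.013,.035,.061):
  for y in (-.045,-.024,.024,.045): print(x,y,px(c,o+x*dx+y*dy+[0,0,.046]).round(0))
E
```

```text
t: 23.85
eef_pos: [0.6649, 0.0122, 0.0181]
tool_rot: [0.0, 1.0, -0.006, -0.002]
contact_force: [-11.3, -0.0, 6.1]
gripper_width: 0.545
grasp_force: 100.3
t: 24.25
eef_pos: [0.6679, 0.0122, 0.0179]
tool_rot: [-0.0, 1.0, -0.006, 0.001]
contact_force: [0.3, -0.3, 0.5]
gripper_width: 0.803
grasp_force: 0.0
t: 24.75
eef_pos: [0.6387, 0.0128, 0.1823]
tool_rot: [-0.0, 1.0, -0.006, 0.004]
contact_force: [1.1, -0.2, 0.4]
gripper_width: 0.8
grasp_force: 0.0
shift [-0.0477 -0.1754 -0.0004] az -0.1 toolz [ 0.005  0.    -1.   ] yaw -1.583 q7 -1.79
-0.061 -0.045 [302. 224.]
-0.061 -0.024 [282. 224.]
-0.061 0.024 [234. 224.]
-0.061 0.045 [213. 224.]
-0.035 -0.045 [303. 200.]
-0.035 -0.024 [282. 200.]
-0.035 0.024 [233. 200.]
-0.035 0.045 [212. 200.]
-0.013 -0.045 [304. 178.]
-0.013 -0.024 [283. 178.]
-0.013 0.024 [233. 178.]
-0.013 0.045 [211. 178.]
0.035 -0.045 [307. 127.]
0.035 -0.024 [284. 127.]
0.035 0.024 [232. 127.]
0.035 0.045 [209. 127.]
0.061 -0.045 [308.  98.]
0.061 -0.024 [284.  98.]
0.061 0.024 [231.  98.]
0.061 0.045 [208.  98.]
```

View pics/w7.png

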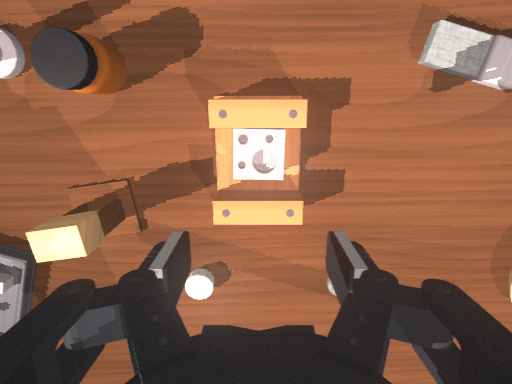

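The block sits square against the far stop (233–285, 128–181), and the gap is at rows 181–200. Next is the wedge.

```bash
python3 -m jog '[{"x":-0.012,"y":-0.044,"z":0,"ax":0,"ay":0,"az":-0.05},{"x":-0.024,"y":-0.088,"z":0,"ax":0,"ay":0,"az":-0.1},{"x":-0.036,"y":-0.132,"z":0,"ax":0,"ay":0,"az":-0.1},{"x":-0.048,"y":-0.175,"z":0,"ax":0,"ay":0,"az":-0.1},{"x":-0.048,"y":-0.175,"z":0.02,"ax":0,"ay":0,"az":-0.1},{"x":-0.048,"y":-0.175,"z":0.02,"ax":0,"ay":0,"az":-0.1},{"x":-0.048,"y":-0.175,"z":0.02,"ax":0,"ay":0,"az":-0.1}]' 1
python3 - <<'E'
from h import *
c=snap("wrist","w8.png"); print(tool()[0], px(c,[.5925,.1886,.09]))
im=cv2.imread("pics/w8.png")[130:280,150:350]; cv2.imwrite("pics/w8c.png",cv2.resize(im,None,fx=4,fy=4,interpolation=cv2.INTER_CUBIC))
E
```

```text
t: 25.5
eef_pos: [0.5909, 0.1865, 0.1558]
tool_rot: [0.001, 0.999, 0.043, -0.001]
contact_force: [-0.6, 0.1, 0.4]
gripper_width: 1.003
grasp_force: 0.0
[0.59151679 0.18630653 0.15658366] [255.25663534 199.48648067]
```

View pics/w8c.png

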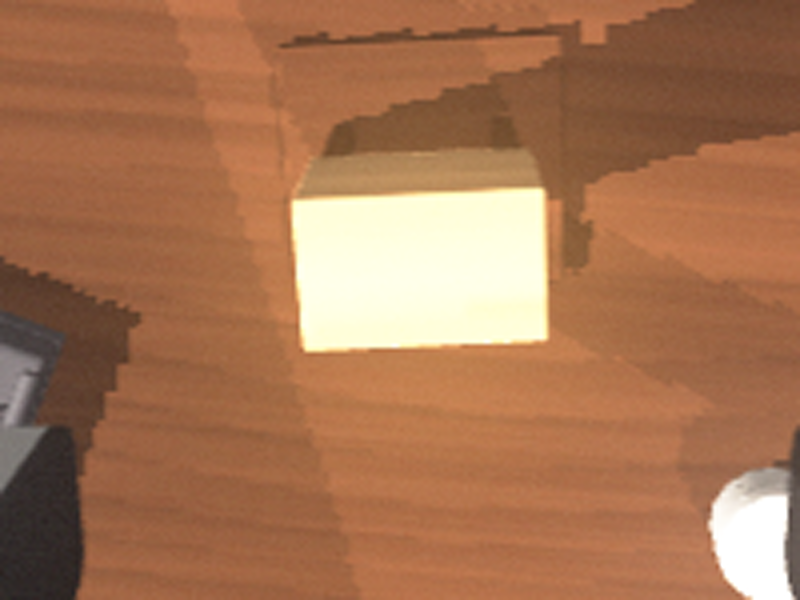

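Run:
```python
from h import *
c=cam("w8.png")
P=np.array([at(c,150+(U+.5)/4-.5,130+(V+.5)/4-.5,.09) for U,V in ((292,199),(545,187),(548,340),(302,352))])
L=np.roll(P,-1,0)-P; print(P.mean(0),np.linalg.norm(L,axis=1),np.degrees(np.arctan2(L[:,1],L[:,0])))
go(np.r_[P.mean(0)[:2],.058],np.radians(98));
```

```text
[0.59412439 0.18889708 0.09      ] [0.04564707 0.02950514 0.0461034  0.02965194] [ -82.30607038 -172.48400303   97.87026592    6.63548079]
shift [ 0.0029 -0.0025  0.0986] az -0.054 toolz [-0.001 -0.001 -1.   ] yaw -1.485 q7 -2.01
```

```bash
python3 -m jog '[{"x":0.003,"y":-0.0025,"z":0.02,"ax":0,"ay":0,"az":-0.047},{"x":0.003,"y":-0.0025,"z":0.05,"ax":0,"ay":0,"az":-0.047},{"x":0.003,"y":-0.0025,"z":0.08,"ax":0,"ay":0,"az":-0.047},{"x":0.003,"y":-0.0025,"z":0.097,"ax":0,"ay":0,"az":-0.047},{"x":0.003,"y":-0.0025,"z":0.097,"ax":0,"ay":0,"az":-0.047},{"x":0.003,"y":-0.0025,"z":0.097,"ax":0,"ay":0,"az":-0.047}]';python3 - <<'E'
from h import *
go([.5941,.1889,.058],np.radians(97.5))
E
python3 -m jog '[{"x":0,"y":0,"z":0,"ax":0,"ay":0,"az":0},{"x":0,"y":0,"z":0,"ax":0,"ay":0,"az":0},{"x":0,"y":0,"z":0,"ax":0,"ay":0,"az":0},{"x":0,"y":0,"z":0,"ax":0,"ay":0,"az":0},{"x":0,"y":0,"z":0,"ax":0,"ay":0,"az":0},{"x":0,"y":0,"z":0,"ax":0,"ay":0,"az":0}]' 0 60
```

```text
t: 26.15
eef_pos: [0.5948, 0.1899, 0.0609]
tool_rot: [0.0, 0.998, 0.066, 0.0]
contact_force: [0.8, -0.4, 1.3]
gripper_width: 0.999
grasp_force: 0.0
shift [-0.0008  0.0009  0.0029] az 0.002 toolz [ 0.001 -0.    -1.   ] yaw -1.438 q7 -2.01
t: 26.75
eef_pos: [0.5947, 0.191, 0.0616]
tool_rot: [-0.0, 0.998, 0.067, 0.001]
contact_force: [-0.8, -0.9, 5.6]
gripper_width: 0.529
grasp_force: 61.7
```

```bash
python3 -m jog '[{"x":0,"y":0,"z":-0.02,"ax":0,"ay":0,"az":0},{"x":0,"y":0,"z":-0.05,"ax":0,"ay":0,"az":0},{"x":0,"y":0,"z":-0.09,"ax":0,"ay":0,"az":0},{"x":0,"y":0,"z":-0.11,"ax":0,"ay":0,"az":0},{"x":0,"y":0,"z":-0.11,"ax":0,"ay":0,"az":0}]' 0 100;python3 - <<'E'
from h import *
go([.6291,.0133,.14],np.radians(-90.7))
E
```

```text
t: 27.25
eef_pos: [0.5959, 0.1919, 0.1742]
tool_rot: [-0.001, 0.998, 0.067, 0.003]
contact_force: [0.4, 0.3, -1.2]
gripper_width: 0.524
grasp_force: 101.9
shift [0.0087 0.1815 0.034 ] az 0.147 toolz [ 0.007  0.002 -1.   ] yaw -1.436 q7 -1.97
```

```bash
python3 -m jog '[{"x":0.002,"y":0.045,"z":0,"ax":0,"ay":0,"az":0.05},{"x":0.004,"y":0.09,"z":0,"ax":0,"ay":0,"az":0.1},{"x":0.006,"y":0.135,"z":0,"ax":0,"ay":0,"az":0.147},{"x":0.009,"y":0.17,"z":0,"ax":0,"ay":0,"az":0.147},{"x":0.0095,"y":0.1815,"z":0.01,"ax":0,"ay":0,"az":0.147},{"x":0.0095,"y":0.1815,"z":0.03,"ax":0,"ay":0,"az":0.147},{"x":0.0095,"y":0.1815,"z":0.03,"ax":0,"ay":0,"az":0.147},{"x":0.0095,"y":0.1815,"z":0.03,"ax":0,"ay":0,"az":0.147}]' ;python3 - <<'E'
from h import *
snap("wrist","w9.png")
go([.630,.0133,.09],np.radians(-90.7))
E
```

```text
t: 28.05
eef_pos: [0.6267, 0.0136, 0.1392]
tool_rot: [-0.0, 1.0, -0.005, -0.001]
contact_force: [-0.1, -0.9, -0.3]
gripper_width: 0.523
grasp_force: 102.0
shift [0.0026 0.0004 0.0501] az 0.002 toolz [-0.001  0.001 -1.   ] yaw -1.581 q7 -1.8
```

View pics/w9.png

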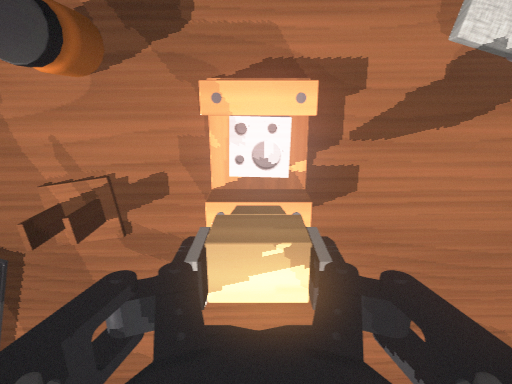

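The wedge is held upright and square to the cradle. The block's near edge is at row 178 and the near stop's edge at row 190. I'll lower it into the gap.

```bash
python3 -m jog '[{"x":0.0025,"y":0,"z":0,"ax":0,"ay":0,"az":0},{"x":0.0025,"y":0,"z":0.015,"ax":0,"ay":0,"az":0},{"x":0.0025,"y":0,"z":0.03,"ax":0,"ay":0,"az":0},{"x":0.0025,"y":0,"z":0.04,"ax":0,"ay":0,"az":0},{"x":0.0025,"y":0,"z":0.048,"ax":0,"ay":0,"az":0},{"x":0.0025,"y":0,"z":0.048,"ax":0,"ay":0,"az":0},{"x":0.0025,"y":0,"z":0.048,"ax":0,"ay":0,"az":0}]' ;python3 - <<'E'
from h import *
go([.630,.0133,.0676],np.radians(-90.7))
E
```

```text
t: 28.8
eef_pos: [0.6301, 0.0122, 0.092]
tool_rot: [0.0, 1.0, -0.006, -0.0]
contact_force: [0.3, 0.6, -0.2]
gripper_width: 0.522
grasp_force: 102.0
shift [-0.0001 -0.0011  0.0244] az -0.0 toolz [-0. -0. -1.] yaw -1.583 q7 -1.81
```

```bash
python3 -m jog '[{"x":0,"y":0,"z":0.01,"ax":0,"ay":0,"az":0},{"x":0,"y":0,"z":0.015,"ax":0,"ay":0,"az":0},{"x":0,"y":0,"z":0.018,"ax":0,"ay":0,"az":0},{"x":0,"y":0,"z":0.018,"ax":0,"ay":0,"az":0},{"x":0,"y":0,"z":0.018,"ax":0,"ay":0,"az":0}]'; python3 -m jog '[{"x":0,"y":0,"z":0.002,"ax":0,"ay":0,"az":0},{"x":0,"y":0,"z":0.004,"ax":0,"ay":0,"az":0},{"x":0,"y":0,"z":0.004,"ax":0,"ay":0,"az":0},{"x":0,"y":0,"z":0.004,"ax":0,"ay":0,"az":0}]'
```

```text
t: 29.3
eef_pos: [0.6302, 0.0123, 0.0742]
tool_rot: [-0.0, 1.0, -0.006, 0.0]
contact_force: [0.2, 0.6, -0.5]
gripper_width: 0.519
grasp_force: 102.0
t: 29.7
eef_pos: [0.6295, 0.0123, 0.0699]
tool_rot: [0.0, 1.0, -0.006, -0.001]
contact_force: [-2.3, 0.3, -0.7]
gripper_width: 0.519
grasp_force: 102.2
```

```bash
python3 -m jog '[{"x":-0.0005,"y":0,"z":0.002,"ax":0,"ay":0,"az":0},{"x":-0.0005,"y":0,"z":0.002,"ax":0,"ay":0,"az":0},{"x":-0.0005,"y":0,"z":0.002,"ax":0,"ay":0,"az":0}]'; python3 -m jog '[{"x":0,"y":0,"z":0.002,"ax":0,"ay":0,"az":0},{"x":0,"y":0,"z":0.002,"ax":0,"ay":0,"az":0},{"x":0,"y":0,"z":0.002,"ax":0,"ay":0,"az":0}]'
```

```text
t: 30.0
eef_pos: [0.6294, 0.0122, 0.0682]
tool_rot: [0.0, 1.0, -0.006, -0.0]
contact_force: [-3.4, 0.3, 1.0]
gripper_width: 0.517
grasp_force: 102.9
t: 30.3
eef_pos: [0.6296, 0.0121, 0.0669]
tool_rot: [0.0, 1.0, -0.006, 0.0]
contact_force: [-4.8, 0.4, 7.1]
gripper_width: 0.518
grasp_force: 103.7
```

```bash
python3 -m jog '[{"x":0,"y":0,"z":0.002,"ax":0,"ay":0,"az":0},{"x":0,"y":0,"z":0.003,"ax":0,"ay":0,"az":0},{"x":0,"y":0,"z":0.003,"ax":0,"ay":0,"az":0}]'; python3 -m jog '[{"x":0,"y":0,"z":0.003,"ax":0,"ay":0,"az":0},{"x":0,"y":0,"z":0.003,"ax":0,"ay":0,"az":0},{"x":0,"y":0,"z":0.003,"ax":0,"ay":0,"az":0}]'
```

```text
t: 30.6
eef_pos: [0.6298, 0.0121, 0.0661]
tool_rot: [0.0, 1.0, -0.006, 0.0]
contact_force: [-12.2, -0.5, 24.4]
gripper_width: 0.524
grasp_force: 105.8
t: 30.9
eef_pos: [0.6299, 0.0121, 0.0652]
tool_rot: [0.0, 1.0, -0.007, 0.0]
contact_force: [-16.8, -1.3, 41.1]
gripper_width: 0.521
grasp_force: 107.6
```

```bash
python3 -m jog '[{"x":-0.001,"y":0,"z":0.002,"ax":0,"ay":0,"az":0},{"x":-0.001,"y":0,"z":0.003,"ax":0,"ay":0,"az":0},{"x":-0.001,"y":0,"z":0.003,"ax":0,"ay":0,"az":0},{"x":-0.001,"y":0,"z":0.003,"ax":0,"ay":0,"az":0}]' - 115; python3 -m jog '[{"x":-0.001,"y":0,"z":0.001,"ax":0,"ay":0,"az":0},{"x":-0.001,"y":0,"z":0.002,"ax":0,"ay":0,"az":0},{"x":-0.001,"y":0,"z":0.002,"ax":0,"ay":0,"az":0}]'
```

```text
t: 31.3
eef_pos: [0.63, 0.012, 0.0648]
tool_rot: [0.001, 1.0, -0.007, 0.002]
contact_force: [-22.6, -2.7, 57.7]
gripper_width: 0.52
grasp_force: 112.5
t: 31.6
eef_pos: [0.63, 0.012, 0.0644]
tool_rot: [0.001, 1.0, -0.007, 0.003]
contact_force: [-24.2, -3.5, 67.7]
gripper_width: 0.519
grasp_force: 113.4
```

```bash
python3 -m jog '[{"x":0,"y":0,"z":-0.003,"ax":0,"ay":0,"az":0},{"x":0,"y":0,"z":-0.005,"ax":0,"ay":0,"az":0},{"x":0.001,"y":0,"z":-0.007,"ax":0,"ay":0,"az":0},{"x":0.001,"y":0,"z":-0.007,"ax":0,"ay":0,"az":0}]'
```

```text
t: 32.0
eef_pos: [0.6297, 0.0119, 0.0648]
tool_rot: [0.0, 1.0, -0.006, 0.001]
contact_force: [-6.3, -1.5, 19.5]
gripper_width: 0.515
grasp_force: 116.5
```

```bash
python3 -m jog '[{"x":0,"y":0,"z":-0.002,"ax":0,"ay":0,"az":0},{"x":0,"y":0,"z":-0.002,"ax":0,"ay":0,"az":0},{"x":0,"y":0,"z":-0.002,"ax":0,"ay":0,"az":0},{"x":0,"y":0,"z":-0.002,"ax":0,"ay":0,"az":0}]' 1;  python3 -m jog '[{"x":0,"y":0,"z":-0.02,"ax":0,"ay":0,"az":0},{"x":0,"y":0,"z":-0.06,"ax":0,"ay":0,"az":0},{"x":0,"y":0,"z":-0.11,"ax":0,"ay":0,"az":0},{"x":-0.04,"y":0,"z":-0.14,"ax":0,"ay":0,"az":0},{"x":-0.08,"y":0,"z":-0.14,"ax":0,"ay":0,"az":0},{"x":-0.08,"y":0,"z":-0.14,"ax":0,"ay":0,"az":0},{"x":-0.08,"y":0,"z":-0.14,"ax":0,"ay":0,"az":0}]'
python3 - <<'E'
from h import *
snap("wrist","w10.png"); snap("top","t10.png"); snap("side","s10.png")
w=cv2.imread("pics/w10.png")[60:260,150:350]; s=cv2.imread("pics/s10.png")[60:384,140:380]; t=cv2.imread("pics/t10.png")[140:250,120:420]
o=np.zeros((600,800,3),np.uint8); o[:300,:300]=cv2.resize(w,(300,300)); o[:600,320:764]=cv2.resize(s,(444,600)); 
o[320:437,:319]=cv2.resize(t,(319,117)); cv2.imwrite("pics/c10.png",o); c=cam("w10.png")
print([px(c,[.629,.0133,z]).round(0)-[150,60] for z in (.096,)],[px(cam("s10.png"),[.629,.0133,z]).round(0)for z in (.0,.096)])
E
```

```text
t: 32.4
eef_pos: [0.6288, 0.0123, 0.0639]
tool_rot: [-0.0, 1.0, -0.006, 0.0]
contact_force: [-0.6, 0.2, -0.2]
gripper_width: 1.0
grasp_force: 0.0
t: 33.1
eef_pos: [0.5482, 0.0131, 0.2044]
tool_rot: [0.0, 1.0, -0.006, 0.0]
contact_force: [0.4, -0.2, -0.8]
gripper_width: 0.997
grasp_force: 0.0
[array([107.,  29.])] [array([209., 207.]), array([206., 179.])]
```

View pics/c10.png

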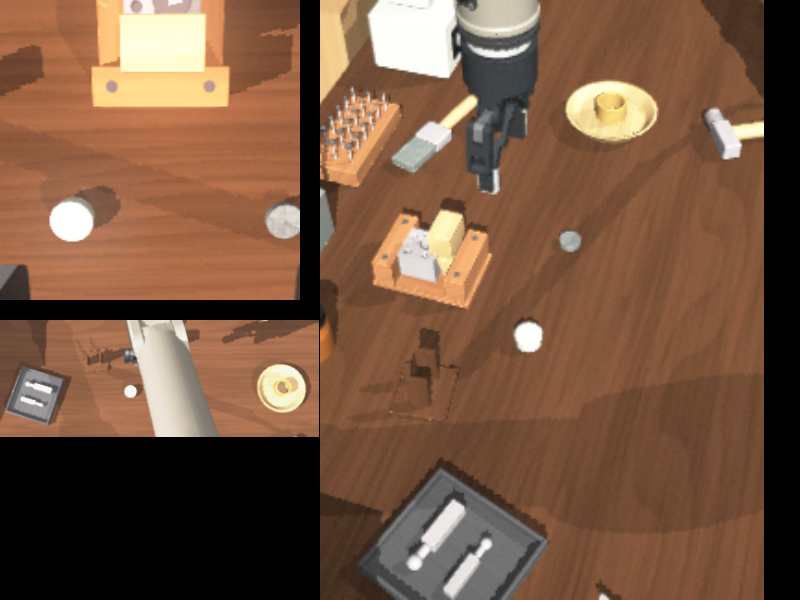

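The final view shows both punches flat in the tray, the ring standing mid-dish, the block against the far stop and the wedge upright in the gap. The gripper is clear of everything.

```bash
python3 -c "
from station import *
print(hand_in())"
```

```text
the job is handed in; nothing more can be done
None
```

The job is handed in after about 33 s of robot time: punches flat in the tray, ring standing in the middle of the dish, block against the cradle's far stop, wedge pressed into the gap with about 68 N, and everything released.

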